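# Dispense one vial cap and push it on to the filter paper

### The arm

A 6-joint arm with a two-finger parallel gripper is mounted at the origin on the work surface. World frame = base frame: x ahead of the robot, y to its left, z up, the work surface at z = 0. Lengths are in m, angles in rad, forces in N, time in s.
With the tool pointing down it reaches from about 0.375 to 0.925 m from the base axis. Payload 5.7 kg.
Tool frame: the origin (TCP) lies at the very end of the fingers, on their centre line; the grasp point (between the pads) lies 19 mm behind it; y points along the fingers, z is the direction in which the jaws open and shut, and the axes are right-handed (so a half turn about y gives the same grasp; the last joint's range is limited). The gripper opens to 85 mm and grips with 20 to 120 N. Pads are 22 mm wide; open, the fingers measure 114 mm over their backs; the gripper's body (76 mm by 85 mm) begins 54 mm behind the grasp point. The pads swing forward as they close: fully open they stand 13 mm farther back than shut.
Start: joints at [-1.357, 0.359, 1.51, -0, 1.272, -0.115], TCP at [0.194, -0.568, 0.231] pointing down, gripper open.
Joint ranges: [-2.97, 2.97], [-1.01, 2.36], [0.21, 2.38], [-0.96, 4.11], [0.2, 2.71], [-2.98, 2.98]. Speed limits (rad/s): [2.39, 2.39, 3.14, 3.14, 3.14, 3.14].

### API

Orientations are given as a unit quaternion [w, x, y, z].
In Python, from rig import monitor, cams, hand_in gives the robot as it stands.
- The arm moves only by the shell command python3 -m jog 'ROWS'. ROWS is a JSON object of lists of equal length, an entry for each row: "linear": the shift along the tool's x, y, z in mm, a list of three; "delta_rot": the turn, a rotation vector about the tool's x, y, z in degrees, a list of three; "gripper": the opening, from -1 (shut) to 1 (fully open). In form: {"linear": [[x, y, z], ...], "delta_rot": [[rx, ry, rz], ...], "gripper": [gripper, ...]}. A call has 1 to 10 rows; each row shifts and turns the pose as measured when the row begins, along the tool's axes as they then stand; what a row does not reach is not made up. A row lasts 1/10 s, in which the tool goes at most 50 mm and 8.59 degrees, less where a joint would pass 70% of its speed; a pose out of reach is approached as far as the arm can. A call with a gripper value outside its range is refused whole. The fingers move at their own pace and stop on an object; the grip force is fixed at half the most. Time passes only in rows, so rows that do not move let the fingers close. It gives the time, the measured TCP pose, the force and the opening at its end, in the units of the state.
- monitor.observe(): the state, without advancing time (a new reading comes with each control period).
- cams.grab_frame(name): name is "scene" or "top" or "wrist"; returns a dict with "pixels" (400x640x3 uint8, red, green, blue), "mtx" (3x3 intrinsics, pixels), "distortion" ([k1, k2, p1, p2, k3] as OpenCV has them; the pictures are not rectified), "R" (3x3) and "t" (3): a world point X has camera coordinates R X + t; the wrist camera has in their place "tool_from_camera" (4x4, takes a point from camera to tool coordinates, whose origin is the TCP and whose axes are the tool frame's). Camera axes: x right, y down, z forward; pixel columns grow to the right and rows downward; lengths in m; the calibration is good to about 2 mm. A picture is of the moment at which its call begins: read the wrist's pose just before it. There is no depth.
- hand_in(): hands the job in, once; it reports no verdict.
The state is a dict: "time_s": time; "joint_positions": joint angles; "qd": joint speeds; "tau": joint torques, N m; "tcp_pos": TCP position; "tool_rot": TCP orientation; "force": force on the tool from outside, world axes, zero at the start; "torque": the same for the moment, N m; "opening": opening from 0.0 (shut) to 1.0 (fully open).
Only numpy, scipy, OpenCV 4.12 (cv2) and the standard library are available. Lean on these libraries where they do the work, as an engineer would, in place of code of your own. Each camera call takes 0.05 s, during which the arm holds its last target.

### The job

Press the cap dispenser's plunger right down once, so that a single black vial cap comes out on to the bench, and let the plunger come back up. Then, with the fingertips and without gripping or lifting it, gently push that cap flat along the bench until it lies wholly on the round filter paper (not the square card). Keep the other caps in the dispenser and leave everything else standing where it is.

Things in the scene. Friction and masses are not known exactly. Their poses are not given: they have to be found in the camera images.
- dispenser: Cap dispenser screwed to the bench. Origin on the bench under the axis of the cap stack; caps come out towards its own -x (roughly towards the robot), z up. Clear square magazine 45 x 45 mm, 44 mm tall, open on top, with 6 mm high feet 69 mm wide over all, holding three stacked caps that stand on the bench. Behind it a grey housing from x = 22.5 to 122.5 mm, 66 mm wide, 58 mm tall; the plunger stands on it at x = 65 mm.
- outlet (a point): Centre, on the bench, of the 16 mm high outlet in the outer face of the magazine's front wall, 22.5 mm in front (-x) of the dispenser's origin; axes as the dispenser's. A pusher slides the lowest cap out by 2.9 mm per 1 mm of press: at full press it lies flat on the bench, its centre about 86 mm in front of the origin. As the plunger rises the next cap drops; a second press would eject it.
- plunger (a joint): Press depth of the plunger in m: 0 up, 0.030 fully pressed (hard stop). A spring resists with about 3 N at the top and 7.5 N at full press, plus light damping, and lifts it back up when let go.
- plunger_top (a point): Centre of the top face of the plunger's flat round aluminium head, 42 mm across; 102 mm above the bench when up, 72 mm when fully pressed. Pressed straight down.
- cap1_center (a point): Centre (half-way up) of the lowest cap of the stack, the one that comes out: a plain black ribbed round vial cap, 34 mm across, 12 mm high, 12 to 23 g, lying flat; 6 mm above the bench. It slides on the bench with ordinary friction.
- filter_paper: The goal: a round white sheet of filter paper, 110 mm across, lying on the bench (0.6 mm, no edge to catch on), fixed. Origin at its centre. It lies to the left or to the right of the dispenser's outlet.
- square_card: A square white paper card, 100 x 100 mm, lying on the bench on the other side of the outlet, fixed, 0.6 mm. Origin at its centre. Not the goal.
- cap2_center (a point): Centre of the second cap in the stack, same size as the first; 18 mm above the bench at the start (one place lower after one press). To stay in the magazine.
- cap3_center (a point): Centre of the top cap in the stack, same size as the first; 30 mm above the bench at the start (one place lower after one press). To stay in the magazine.
- vial_a: small glass vial with a black lid, 28 mm across, 55 mm tall, standing; origin at the centre of its underside. A bystander, not to be disturbed.
- vial_b: a second vial like vial_a, 28 mm across, 55 mm tall; origin at the centre of its underside. A bystander.
- dropper_bottle: white plastic bottle with a red cap, 44 mm across, 75 mm tall; origin at the centre of its underside. A bystander.
- beaker: glass beaker, 68 mm across, 75 mm tall; origin at the centre of its underside. A bystander.
- stage_ring: steel ring lying flat, 36 mm across, 10 mm high; origin at the centre of its underside. A bystander.
- tip_box: yellow open plastic box, 85 x 120 x 45 mm; origin at the centre of its underside. A bystander.
- pipette: white hand pipette lying on the bench, about 220 mm long, 24 mm thick; origin under its middle. A bystander.

How it is judged:
On the way, in this order (a step that is already met when the one before it is completed fails the run):
1. the plunger is pressed down and the lowest cap stands clear in front of the outlet (value of joint plunger above 0.024 m and x of cap1_center in the frame of dispenser below -0.06 m), for 0.1 s.
2. the plunger is back up, the cap out and the others still in the magazine (value of joint plunger below 0.004 m and x of cap1_center in the frame of dispenser below -0.05 m and horizontal distance between each of cap2_center, cap3_center and dispenser below 0.02 m), for 0.1 s.
At the end, for the whole second after the job is handed in: The ejected cap lies flat, right side up and at rest wholly on the round filter paper (its centre within 38 mm of the paper's centre), the plunger is back up (within 4 mm) and the other two caps are in the magazine (within 20 mm of its axis) (horizontal distance between cap1_center and filter_paper below 0.038 m and angle between cap1_center's own z axis and vertical below 0.1 rad and height (world z) of cap1_center below 0.009 m and linear speed of cap1 below 0.01 m/s and value of joint plunger below 0.004 m and horizontal distance between each of cap2_center, cap3_center and dispenser below 0.02 m); the robot touches nothing.
It fails at once if a second cap is ejected or taken out of the magazine (more than 20 mm off its axis) (not (horizontal distance between cap2_center and dispenser below 0.02 m) or not (horizontal distance between cap3_center and dispenser below 0.02 m)).
It fails at once if the cap is lifted (centre more than 21 mm above the bench) or tipped over (height (world z) of cap1_center above 0.021 m or angle between cap1_center's own z axis and vertical above 0.8 rad).
It fails at once if the cap is gripped or pressed hard (over 15 N between the fingers and the cap) (contact force between the fingers and cap1 above 15 N).
It fails at once if a bystander is moved by more than 25 mm or knocked over (distance of any of vial_a, vial_b, dropper_bottle, beaker, stage_ring, tip_box, pipette from where it was at the start of the episode above 0.025 m or angle between any of vial_a, vial_b, dropper_bottle, beaker, stage_ring, tip_box, pipette's own z axis and vertical above 0.6 rad).
It also fails if it takes over 51 s, if anything falls off the work surface, if the arm or the gripper's body presses on something with over 40 N, if the wrist force passes 120 N, or if a joint passes its speed limit or range.

## Working session

There is one attempt and no reset: what is moved stays moved. The work goes in short steps, Python scripts to look and compute and a shell command to move; the robot and the scene stay as the last step left them, time stands still between calls to the robot, and variables do not carry over. Pictures are saved under pics/ and viewed, and the job is handed in when it is done.

```bash
mkdir -p pics; ls; python3 - <<'E'
from rig import monitor,cams
import cv2,numpy as np
s=monitor.observe();print(s)
for n in("top","scene"):
    f=cams.grab_frame(n)
    cv2.imwrite(f"pics/{n}0.png",f["pixels"][:,:,::-1])
    np.savez(f"{n}0.npz",**f)
    print(n,f["mtx"],f["distortion"],f["R"],f["t"])
E
```

```text
pics
{'time_s': 0.0, 'joint_positions': array([-1.35709591e+00,  3.59494847e-01,  1.51144546e+00,  2.86385498e-05,
        1.27247095e+00, -1.15089343e-01]), 'qd': array([-0.00115621,  0.00114864,  0.00013119, -0.00060902,  0.00062185,
       -0.00085226]), 'tau': array([-3.72711693e-04, -5.27620554e+01, -2.78622472e+01, -5.53364680e-04,
        1.31671282e-02,  2.23957642e-05]), 'tcp_pos': array([ 0.19360323, -0.56719385,  0.23045466]), 'tool_rot': array([ 0.11569682, -0.11574088,  0.69821613, -0.69693079]), 'force': array([-0.38123734,  0.03623539,  0.13210177]), 'torque': array([0.04403321, 0.00302747, 0.04670541]), 'opening': 1.00179677797911}
top [[421.35910062   0.         324.06616538]
 [  0.         421.35910062 200.69136479]
 [  0.           0.           1.        ]] [0.02700324 0.         0.         0.         0.        ] [[-0.02203905 -0.9995754  -0.01906037]
 [-0.99420354  0.02391936 -0.10481978]
 [ 0.10523119  0.01663976 -0.99430856]] [0.02221345 0.53452874 1.14862935]
scene [[481.08353914   0.         322.87344704]
 [  0.         481.08353914 195.51370426]
 [  0.           0.           1.        ]] [-0.02930218  0.          0.          0.          0.        ] [[ 5.30638417e-01  8.47598276e-01  1.82698649e-04]
 [ 5.15344872e-01 -3.22460217e-01 -7.94001934e-01]
 [-6.72935757e-01  4.21422082e-01 -6.07915204e-01]] [-0.28213502 -0.2193682   1.79567281]
```

View pics/top0.png

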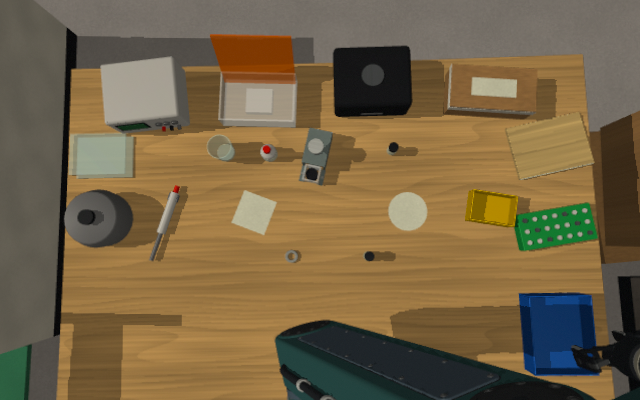

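View pics/scene0.png

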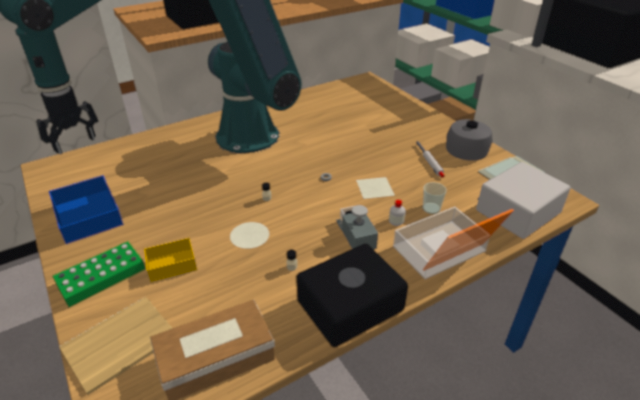

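The top view shows the dispenser, with its plunger head at about (316,146) and magazine at (312,174). The round paper is at (408,211) and the card at (254,212). The vials are at (393,148) and (369,256), and the ring at (291,256).

```bash
cat > h.py <<'E'
import cv2,numpy as np
def ray(f,uv):
    p=cv2.undistortPoints(np.array([[uv]],float),f["mtx"],f["distortion"])[0,0]
    R=np.array(f["R"]);t=np.array(f["t"]);return -R.T@t, R.T@np.array([*p,1.])
def onz(f,uv,z):
    c,d=ray(f,uv);return c+d*(z-c[2])/d[2]
def proj(f,X):
    return cv2.projectPoints(np.array([X],float),cv2.Rodrigues(np.array(f["R"]))[0],np.array(f["t"]),f["mtx"],f["distortion"])[0][0,0]
E
python3 - <<'E'
from h import *
f=dict(np.load("top0.npz"));g=dict(np.load("scene0.npz"))
im=f["pixels"]
cv2.imwrite("pics/disp.png",cv2.resize(im[120:200,270:370,::-1],None,fx=8,fy=7.5,interpolation=cv2.INTER_CUBIC)[:600])
cv2.imwrite("pics/disp_s.png",cv2.resize(g["pixels"][190:265,310:410,::-1],None,fx=8,fy=8,interpolation=cv2.INTER_CUBIC)[:600])
hsv=cv2.cvtColor(im,cv2.COLOR_RGB2HSV)
m=((hsv[...,1]<70)&(hsv[...,2]>160)).astype(np.uint8)
n,l,st,ce=cv2.connectedComponentsWithStats(m)
for i in range(1,n):
    if st[i,4]>100 and 120<ce[i][1]<260:print("white",st[i],ce[i],onz(f,ce[i],0))
for nme,uv,z in [("ring",(291,256),.005),("vialnear",(369,256),.055),("vialfar",(393,148),.055),("bottle",(267,150),.07),("beaker",(221,148),.03)]:
    print(nme,onz(f,uv,z))
E
```

```text
white [ 69 135   5  34 111] [ 71.07207207 151.11711712] [0.70014811 0.74112917 0.        ]
white [  77  137   48   37 1698] [100.78857479 155.22084806] [0.68606798 0.65502463 0.        ]
white [157 191  17  42 144] [165.31944444 211.42361111] [0.51794007 0.46545697 0.        ]
white [ 232  191   44   44 1182] [253.86379019 211.96615905] [0.51031138 0.21180914 0.        ]
white [ 389  192   38   38 1143] [407.41469816 210.8783902 ] [ 0.50311929 -0.22565635  0.        ]
ring [0.38323065 0.10671141 0.005     ]
vialnear [ 0.37989417 -0.10789011  0.055     ]
vialfar [ 0.67338741 -0.18359744  0.055     ]
bottle [0.67351209 0.16206711 0.07      ]
beaker [0.69186697 0.29861464 0.03      ]
```

View pics/disp.png

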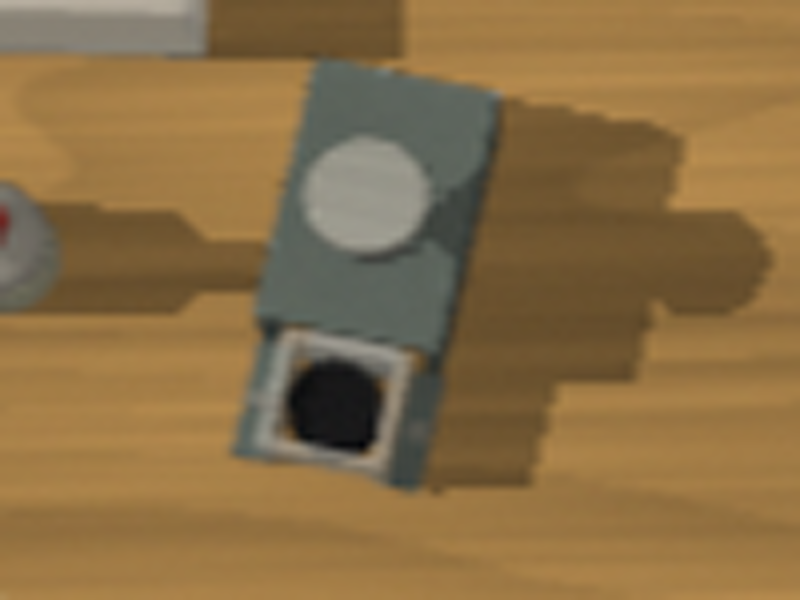

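View pics/disp_s.png

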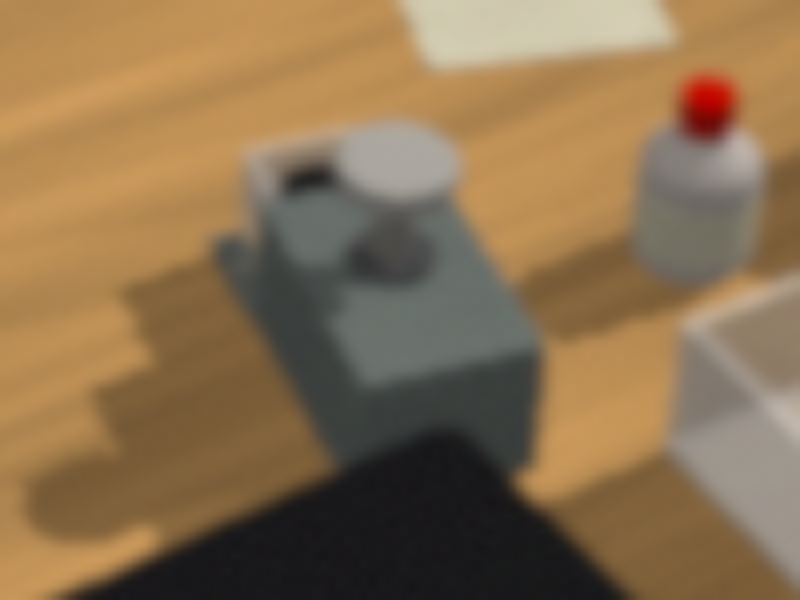

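```bash
python3 - <<'E'
from h import *
f=dict(np.load("top0.npz"));g=dict(np.load("scene0.npz"))
a=lambda x,y:(270+x/8-.5,120+y/7.5-.5)
b=lambda x,y:(310+x/8-.5,190+y/8-.5)
P=onz(f,a(366,194),.102);P2=onz(g,b(400,163),.102);C=onz(f,a(336,406),.036)
print("plunger",P,P2,"cap3",C,"dist",np.linalg.norm(P-C))
cs=[onz(f,a(*q),.058) for q in[(316,60),(500,96),(440,352),(260,318)]]
for c in cs:print("corner",c)
for i in range(4):print(np.linalg.norm(cs[i]-cs[(i+1)%4]))
d=(P-C)[:2];print("yaw",np.degrees(np.arctan2(d[1],d[0])))
d=((cs[0]+cs[1]-cs[2]-cs[3]))[:2];print("yaw housing",np.degrees(np.arctan2(d[1],d[0])), "centre",sum(cs)/4)
E
```

```text
plunger [0.67526224 0.02879597 0.102     ] [0.67432369 0.02667761 0.102     ] cap3 [0.61095634 0.04320277 0.036     ] dist 0.09326738541989069
corner [0.7367692  0.04666311 0.058     ]
corner [ 0.72144649 -0.01674943  0.058     ]
corner [0.62627436 0.00611705 0.058     ]
corner [0.64049458 0.06772361 0.058     ]
0.06523752433613286
0.09788059945754655
0.06322644182885298
0.09855123461213057
yaw -12.627765293180959
yaw housing -12.922697431464481 centre [0.68124616 0.02593859 0.058     ]
```

Two views and the stated sizes agree: the plunger is at (0.675, 0.028), the dispenser yaw is about −12.8° and the paper is at (0.503, −0.226). Next I work out the move in tool axes.

```bash
cat > go.py <<'E'
import sys,numpy as np
from rig import monitor
from scipy.spatial.transform import Rotation as Ro
s=monitor.observe();q=s["tool_rot"];R=Ro.from_quat([q[1],q[2],q[3],q[0]]).as_matrix()
T=np.array([float(v) for v in sys.argv[1:4]])
print("t",s["time_s"],"tcp",s["tcp_pos"].round(4),"F",s["force"].round(2),"open",round(s["opening"],2),"q6",s["joint_positions"].round(2))
print("toolaxes(cols)\n",R.round(3))
print("delta tool mm",(R.T@(T-s["tcp_pos"])*1000).round(1))
if len(sys.argv)>4:
    y=np.array([0,0,-1.]);a=np.radians(float(sys.argv[4]))
    z=np.array([np.cos(a),np.sin(a),0]);Rt=np.c_[np.cross(y,z),y,z]
    print("rotvec tool deg",np.degrees(Ro.from_matrix(R.T@Rt).as_rotvec()).round(1))
E
python3 go.py .675 .028 .16 0;python3 go.py .675 .028 .16 180
```

```text
t 0.1 tcp [ 0.1936 -0.5672  0.2305] F [0.95 0.68 0.16] open 1.0 q6 [-1.36  0.36  1.51  0.    1.27 -0.12]
toolaxes(cols)
 [[-0.946 -0.     0.323]
 [-0.323  0.002 -0.946]
 [-0.    -1.    -0.002]]
delta tool mm [-647.8   71.3 -407.8]
rotvec tool deg [  0.1 -71.2  -0.1]
t 0.1 tcp [ 0.1936 -0.5672  0.2305] F [0.95 0.68 0.16] open 1.0 q6 [-1.36  0.36  1.51  0.    1.27 -0.12]
toolaxes(cols)
 [[-0.946 -0.     0.323]
 [-0.323  0.002 -0.946]
 [-0.    -1.    -0.002]]
delta tool mm [-647.8   71.3 -407.8]
rotvec tool deg [1.000e-01 1.088e+02 1.000e-01]
```

```bash
python3 -m jog '{"linear":[[-40,0,-25],[-40,0,-25],[-40,0,-25],[-40,0,-25],[-40,0,-25],[-40,0,-25],[-40,0,-25],[-40,0,-25],[-40,0,-25],[-40,0,-25]],"delta_rot":[[0,0,0],[0,0,0],[0,0,0],[0,0,0],[0,0,0],[0,0,0],[0,0,0],[0,0,0],[0,0,0],[0,0,0]],"gripper":[-1,-1,-1,-1,-1,-1,-1,-1,-1,-1]}'; python3 go.py .675 .028 .16 0
```

```text
time_s: 1.1
tcp_pos: [0.4977, -0.1936, 0.227]
tool_rot: [0.111, -0.113, 0.699, -0.697]
force: [0.6, -0.4, -0.4]
opening: -0.002
t 1.1 tcp [ 0.4977 -0.1936  0.227 ] F [ 0.64 -0.35 -0.44] open -0.0 q6 [-0.5   0.27  1.65  0.    1.22  0.75]
toolaxes(cols)
 [[-0.95  -0.003  0.312]
 [-0.312  0.002 -0.95 ]
 [ 0.003 -1.    -0.003]]
delta tool mm [-237.8   66.8 -155. ]
rotvec tool deg [  0.2 -71.8   0. ]
```

```bash
python3 -m jog '{"linear":[[-40,5,-26],[-40,5,-26],[-40,5,-26],[-40,5,-26],[-40,5,-26],[-30,5,-20],[0,0,0],[0,0,0],[0,0,0],[0,0,0]],"delta_rot":[[0,0,0],[0,0,0],[0,0,0],[0,0,0],[0,0,0],[0,0,0],[0,-8,0],[0,-8,0],[0,-8,0],[0,-8,0]],"gripper":[-1,-1,-1,-1,-1,-1,-1,-1,-1,-1]}'; python3 -m jog '{"linear":[[0,0,0],[0,0,0],[0,0,0],[0,0,0],[0,0,0]],"delta_rot":[[0,-8,0],[0,-8,0],[0,-8,0],[0,-8,0],[0,-8,0]],"gripper":[-1,-1,-1,-1,-1]}';python3 go.py .675 .028 .12 0
```

```text
time_s: 2.1
tcp_pos: [0.6765, 0.0402, 0.1898]
tool_rot: [0.307, -0.311, 0.638, -0.634]
force: [0.2, 0.2, 0.1]
opening: 0.001
time_s: 2.6
tcp_pos: [0.6743, 0.0409, 0.1863]
tool_rot: [-0.513, 0.518, -0.489, 0.479]
force: [-0.5, 0.0, 0.2]
opening: -0.0
t 2.6 tcp [0.6743 0.0409 0.1863] F [-0.46  0.03  0.18] open -0.0 q6 [-0.04  0.51  1.37  0.    1.27 -0.11]
toolaxes(cols)
 [[ 0.062 -0.015  0.998]
 [-0.998  0.004  0.062]
 [-0.005 -1.    -0.015]]
delta tool mm [13.2 66.2  0.9]
rotvec tool deg [ 0.9  3.6 -0.2]
```

```bash
python3 -m jog '{"linear":[[13,20,1],[0,20,0],[0,20,0],[0,0,0]],"delta_rot":[[0.9,3.6,0],[0,0,0],[0,0,0],[0,0,0]],"gripper":[-1,-1,-1,-1]}'; python3 go.py .675 .028 .103 0; python3 - <<'E'
from rig import cams
import cv2
f=cams.grab_frame("scene");cv2.imwrite("pics/s1.png",cv2.resize(f["pixels"][150:265,290:440,::-1],None,fx=5,fy=5,interpolation=cv2.INTER_CUBIC))
E
```

```text
time_s: 3.0
tcp_pos: [0.6753, 0.0279, 0.1236]
tool_rot: [0.502, -0.5, 0.501, -0.498]
force: [-1.1, -0.0, 0.1]
opening: -0.003
t 3.0 tcp [0.6753 0.0279 0.1236] F [-1.06 -0.01  0.06] open -0.0 q6 [-0.06  0.57  1.44  0.    1.13 -0.07]
toolaxes(cols)
 [[ 0.003 -0.     1.   ]
 [-1.     0.004  0.003]
 [-0.004 -1.    -0.   ]]
delta tool mm [-0.  20.6 -0.3]
rotvec tool deg [ 0.   0.2 -0.3]
```

View pics/s1.png

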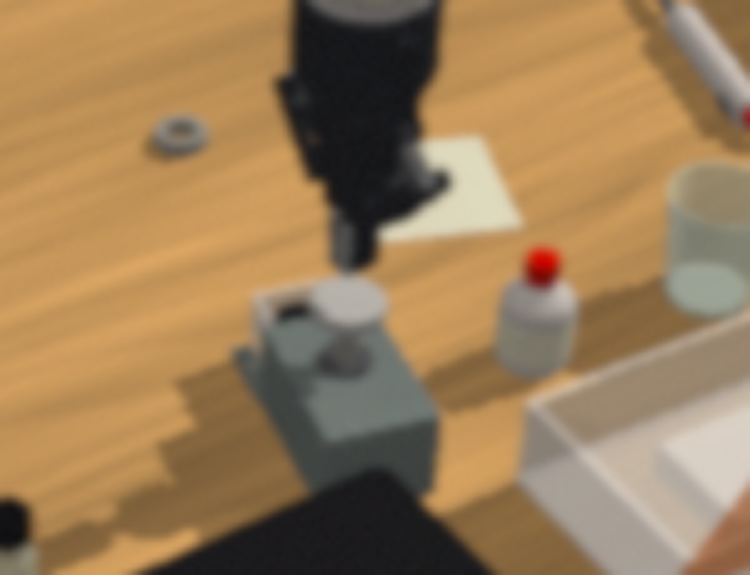

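```bash
python3 -m jog '{"linear":[[0,10,0],[0,9,0],[0,4,0],[0,4,0],[0,4,0],[0,4,0],[0,4,0]],"delta_rot":[[0,0,0],[0,0,0],[0,0,0],[0,0,0],[0,0,0],[0,0,0],[0,0,0]],"gripper":[-1,-1,-1,-1,-1,-1,-1]}'; python3 go.py .675 .028 .073 0
```

```text
time_s: 3.75
tcp_pos: [0.6787, 0.0282, 0.089]
tool_rot: [0.504, -0.498, 0.498, -0.5]
force: [-2.6, -0.2, 5.2]
opening: 0.001
t 3.75 tcp [0.6787 0.0282 0.089 ] F [-2.61 -0.21  5.19] open 0.0 q6 [-0.06  0.6   1.47  0.    1.06 -0.07]
toolaxes(cols)
 [[ 0.004  0.007  1.   ]
 [-1.     0.004  0.004]
 [-0.004 -1.     0.007]]
delta tool mm [ 0.2 16.  -3.9]
rotvec tool deg [-0.4  0.2 -0.2]
```

```bash
python3 -m jog '{"linear":[[0,4,-1],[0,4,-1],[0,4,-1],[0,4,-1],[0,3,0]],"delta_rot":[[0,0,0],[0,0,0],[0,0,0],[0,0,0],[0,0,0]],"gripper":[-1,-1,-1,-1,-1]}'; python3 go.py .675 .028 .073 0
```

```text
time_s: 4.25
tcp_pos: [0.6788, 0.0282, 0.0746]
tool_rot: [0.506, -0.496, 0.496, -0.502]
force: [-4.0, -1.0, 7.9]
opening: 0.007
t 4.25 tcp [0.6788 0.0282 0.0746] F [-4.02 -1.    7.91] open 0.01 q6 [-0.06  0.62  1.49  0.    1.02 -0.07]
toolaxes(cols)
 [[ 0.004  0.017  1.   ]
 [-1.     0.003  0.004]
 [-0.003 -1.     0.017]]
delta tool mm [ 0.2  1.6 -3.8]
rotvec tool deg [-1.   0.2 -0.2]
```

```bash
python3 -m jog '{"linear":[[0,4,0],[0,4,0],[0,3,0]],"delta_rot":[[0,0,0],[0,0,0],[0,0,0]],"gripper":[-1,-1,-1]}'; python3 go.py .675 .028 .073 0;python3 - <<'E'
from rig import cams
import cv2
f=cams.grab_frame("scene");cv2.imwrite("pics/s2.png",cv2.resize(f["pixels"][150:265,290:440,::-1],None,fx=5,fy=5,interpolation=cv2.INTER_CUBIC))
E
```

```text
time_s: 4.55
tcp_pos: [0.6789, 0.0282, 0.072]
tool_rot: [0.506, -0.496, 0.495, -0.503]
force: [-7.5, 0.1, 19.4]
opening: -0.002
t 4.55 tcp [0.6789 0.0282 0.072 ] F [-7.51  0.08 19.37] open -0.0 q6 [-0.06  0.62  1.49  0.    1.01 -0.07]
toolaxes(cols)
 [[ 0.005  0.019  1.   ]
 [-1.     0.002  0.004]
 [-0.002 -1.     0.019]]
delta tool mm [ 0.2 -1.1 -3.9]
rotvec tool deg [-1.1  0.3 -0.1]
```

View pics/s2.png

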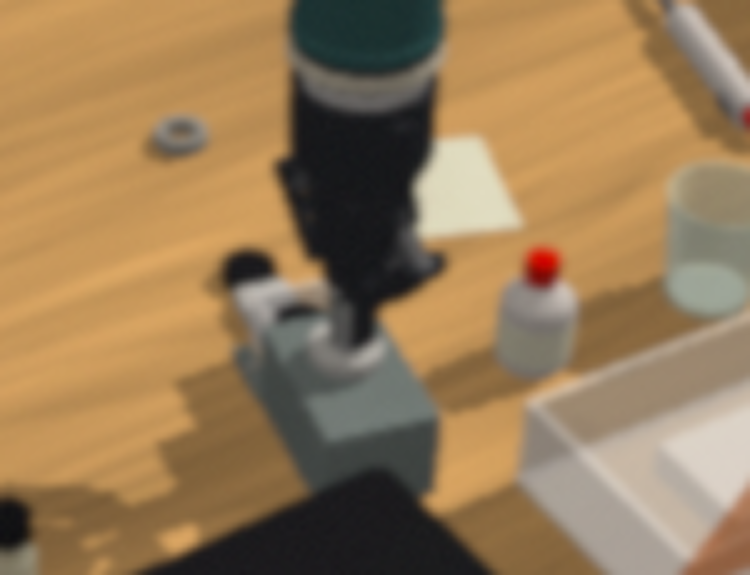

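The plunger is on its stop (19 N) and the cap is visible in front of the outlet at crop (248,268). Next I raise the fingers clear and move aside.

```bash
python3 -m jog '{"linear":[[0,-10,0],[0,-15,0],[0,-20,0],[0,-30,0],[-20,-10,-35],[-30,0,-35],[-25,0,-35],[-10,0,-35],[0,0,0]],"delta_rot":[[0,0,0],[0,0,0],[0,0,0],[0,0,0],[-1,0,0],[0,0,0],[0,0,0],[0,0,0],[0,0,0]],"gripper":[-1,-1,-1,-1,-1,-1,-0.5,-0.5,-0.5]}'; python3 go.py .527 .12 .1 0;python3 - <<'E'
from rig import cams
import cv2,numpy as np
from h import *
for n in("top","scene"):
    f=cams.grab_frame(n);np.savez(f"{n}1.npz",**f)
    print(n,proj(f,[.527,.062,.012]))
    x0,y0=(250,130) if n=="top" else (290,150)
    cv2.imwrite(f"pics/{n}3.png",cv2.resize(f["pixels"][y0:y0+115,x0:x0+150,::-1],None,fx=5,fy=5,interpolation=cv2.INTER_CUBIC))
E
```

```text
time_s: 5.5
tcp_pos: [0.5369, 0.1143, 0.1643]
tool_rot: [0.504, -0.497, 0.497, -0.502]
force: [0.5, -0.5, -1.3]
opening: 0.249
t 5.5 tcp [0.5369 0.1143 0.1643] F [ 0.52 -0.45 -1.27] open 0.25 q6 [0.08 0.35 1.71 0.   1.07 0.08]
toolaxes(cols)
 [[ 0.002  0.012  1.   ]
 [-1.     0.003  0.002]
 [-0.003 -1.     0.012]]
delta tool mm [ -5.6  64.1 -10.7]
rotvec tool deg [-0.7  0.1 -0.2]
top [305.84205126 204.50850323]
scene [339.37103131 202.99326264]
```

View pics/top3.png

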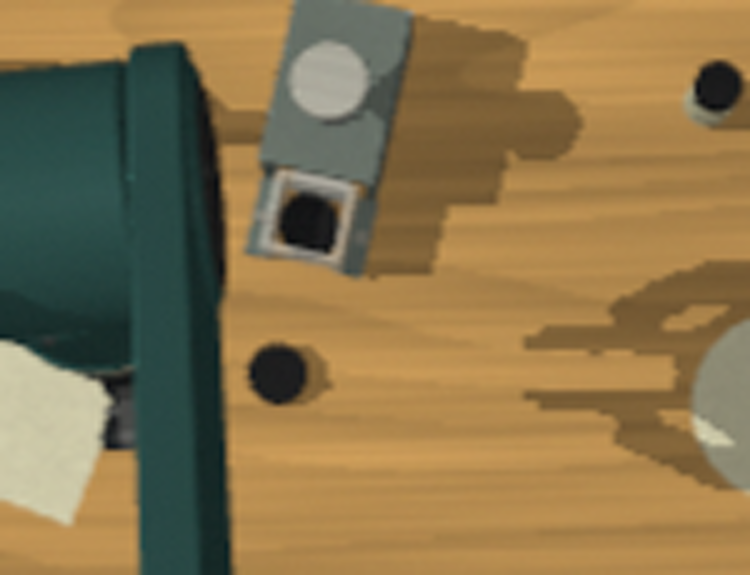

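View pics/scene3.png

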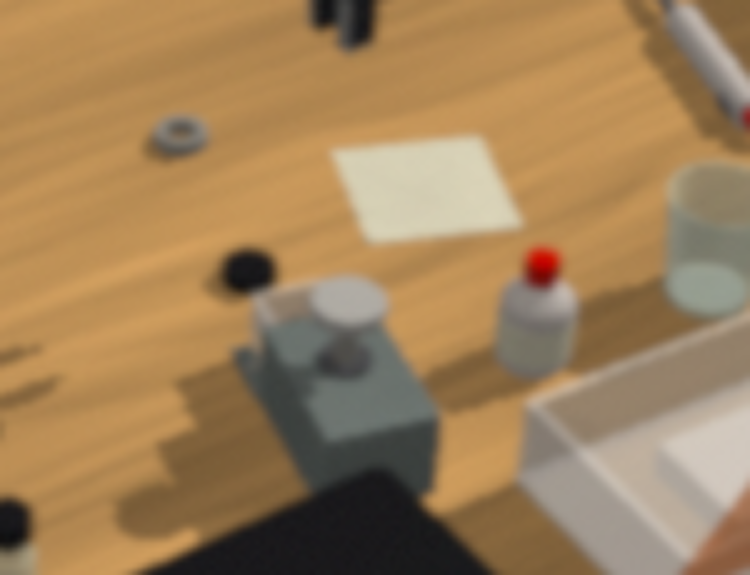

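The cap sits at about (0.527, 0.064), 1 px from the prediction. The plunger is up and the remaining stack is in place. Next I lower the half-open fingers behind the cap, with the jaws across the push direction so they make a two-finger cradle.

```bash
python3 -m jog '{"linear":[[0,25,-2],[0,30,-2],[0,30,-1],[2,25,0],[2,20,0],[0,0,0]],"delta_rot":[[-0.7,-4.7,0],[0,0,0],[0,0,0],[0,0,0],[0,0,0],[0,0,0]],"gripper":[-0.5,-0.5,-0.5,-0.5,-0.5,-0.5]}'; python3 go.py .531 .111 .004 -4.7;python3 - <<'E'
from rig import cams
import cv2
f=cams.grab_frame("wrist");cv2.imwrite("pics/w4.png",f["pixels"][:,:,::-1]);print(f["tool_from_camera"])
f=cams.grab_frame("scene");cv2.imwrite("pics/s4.png",cv2.resize(f["pixels"][150:265,290:440,::-1],None,fx=5,fy=5,interpolation=cv2.INTER_CUBIC))
E
```

```text
time_s: 6.2
tcp_pos: [0.5559, 0.1067, 0.0342]
tool_rot: [0.527, -0.514, 0.473, -0.485]
force: [-1.2, -0.2, 0.4]
opening: 0.249
t 6.2 tcp [0.5559 0.1067 0.0342] F [-1.18 -0.23  0.35] open 0.25 q6 [ 0.07  0.55  1.79  0.    0.78 -0.02]
toolaxes(cols)
 [[ 0.083  0.025  0.996]
 [-0.997  0.003  0.083]
 [-0.    -1.     0.025]]
delta tool mm [ -6.4  29.6 -25.2]
rotvec tool deg [-1.5  9.5 -0.1]
[[-9.65444451e-05  9.47639497e-01  3.19342095e-01 -8.29135766e-02]
 [-1.55916369e-04 -3.19342107e-01  9.47639485e-01 -1.42362889e-01]
 [ 9.99999983e-01  4.16986683e-05  1.78583216e-04 -1.03714872e-03]
 [ 0.00000000e+00  0.00000000e+00  0.00000000e+00  1.00000000e+00]]
```

View pics/w4.png

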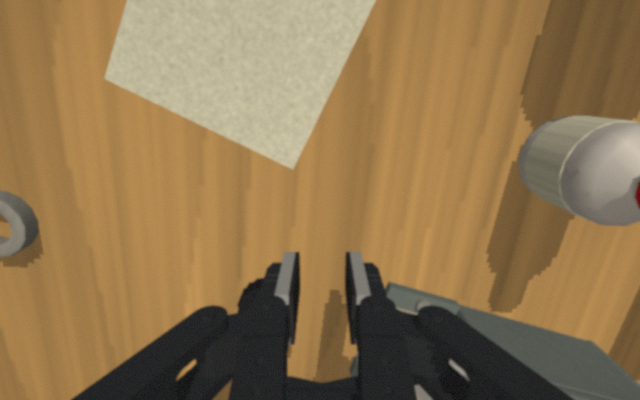

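View pics/s4.png

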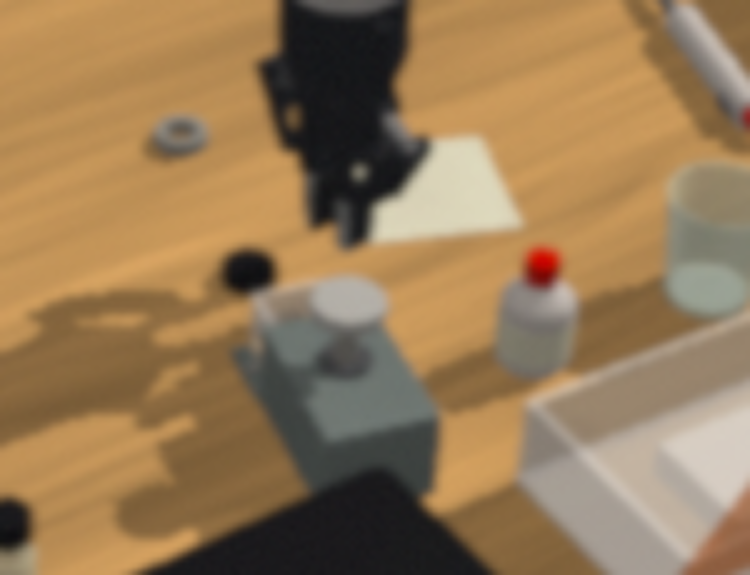

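The fingers are clear of the cap and the dispenser but turned the wrong way (my sign error), so I correct that.

```bash
python3 -m jog '{"linear":[[-5,0,-13],[-4,0,-12],[0,0,0]],"delta_rot":[[-1.5,4.8,0],[0,4.7,0],[0,0,0]],"gripper":[-0.5,-0.5,-0.5]}'; python3 go.py .531 .111 .004 -4.7
```

```text
time_s: 6.6
tcp_pos: [0.5368, 0.1149, 0.04]
tool_rot: [-0.48, 0.474, -0.52, 0.524]
force: [-0.3, 0.8, -0.9]
opening: 0.247
t 6.6 tcp [0.5368 0.1149 0.04  ] F [-0.25  0.75 -0.88] open 0.25 q6 [0.08 0.53 1.81 0.   0.79 0.17]
toolaxes(cols)
 [[-0.089  0.01   0.996]
 [-0.996  0.002 -0.089]
 [-0.003 -1.     0.01 ]]
delta tool mm [ 4.5 36.  -5.8]
rotvec tool deg [-0.6 -0.4 -0.2]
```

```bash
python3 -m jog '{"linear":[[2,12,-3],[0,12,-3],[0,8,0],[0,0,0]],"delta_rot":[[-0.6,0,0],[0,0,0],[0,0,0],[0,0,0]],"gripper":[-0.5,-0.5,-0.5,-0.5]}'; python3 go.py .531 .111 .004 -4.7;python3 - <<'E'
from rig import cams
import cv2
f=cams.grab_frame("wrist");cv2.imwrite("pics/w5.png",f["pixels"][:,:,::-1])
E
```

```text
time_s: 7.0
tcp_pos: [0.5367, 0.1131, 0.0092]
tool_rot: [-0.482, 0.476, -0.519, 0.521]
force: [-0.7, 0.7, 0.9]
opening: 0.252
t 7.0 tcp [0.5367 0.1131 0.0092] F [-0.69  0.7   0.85] open 0.25 q6 [0.08 0.58 1.83 0.   0.73 0.16]
toolaxes(cols)
 [[-0.082  0.008  0.997]
 [-0.997  0.004 -0.082]
 [-0.005 -1.     0.008]]
delta tool mm [ 2.6  5.1 -5.5]
rotvec tool deg [-0.5 -0.  -0.3]
```

View pics/w5.png

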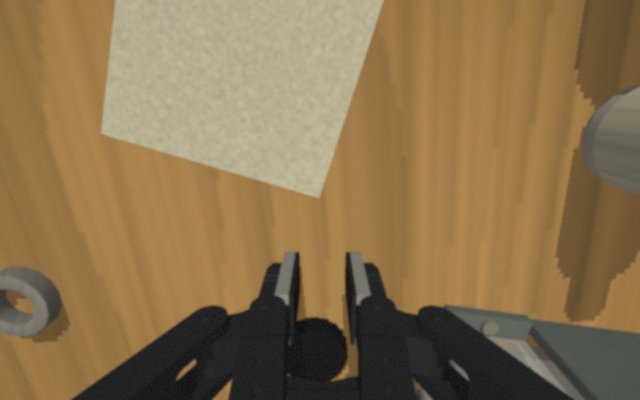

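```bash
python3 -m jog '{"linear":[[0,3,-4],[0,3,-2],[0,0,0]],"delta_rot":[[-0.5,0,0],[0,0,0],[0,0,0]],"gripper":[-0.5,-0.5,-0.5]}'; python3 go.py .531 .109 .004 -4.7
```

```text
time_s: 7.35
tcp_pos: [0.5315, 0.1135, 0.0035]
tool_rot: [0.48, -0.478, 0.521, -0.519]
force: [-0.3, -0.2, 0.1]
opening: 0.249
t 7.35 tcp [0.5315 0.1135 0.0035] F [-0.26 -0.19  0.07] open 0.25 q6 [0.08 0.58 1.84 0.01 0.72 0.16]
toolaxes(cols)
 [[-0.082  0.     0.997]
 [-0.997  0.005 -0.082]
 [-0.005 -1.    -0.   ]]
delta tool mm [ 4.5 -0.5 -0.2]
rotvec tool deg [ 0.   0.  -0.3]
```

```bash
python3 -m jog '{"linear":[[5,-0.5,0],[5,0,0],[5,0,0],[5,0,0],[5,0,0],[5,0,0],[6,0,0],[6,0,0],[6,0,0],[6,0,0]],"delta_rot":[[0,0,-0.3],[0,0,0],[0,0,0],[0,0,0],[0,0,0],[0,0,0],[0,0,0],[0,0,0],[0,0,0],[0,0,0]],"gripper":[-0.5,-0.5,-0.5,-0.5,-0.5,-0.5,-0.5,-0.5,-0.5,-0.5]}'; python3 go.py .507 -.202 .004 -4.7;python3 - <<'E'
from rig import cams
import cv2
f=cams.grab_frame("wrist");cv2.imwrite("pics/w6.png",f["pixels"][:,:,::-1])
f=cams.grab_frame("scene");cv2.imwrite("pics/s6.png",cv2.resize(f["pixels"][150:265,290:440,::-1],None,fx=5,fy=5,interpolation=cv2.INTER_CUBIC))
E
```

```text
time_s: 8.35
tcp_pos: [0.5273, 0.0551, 0.0048]
tool_rot: [-0.479, 0.479, -0.519, 0.52]
force: [-1.0, -0.0, 0.3]
opening: 0.248
t 8.35 tcp [0.5273 0.0551 0.0048] F [-1.   -0.04  0.27] open 0.25 q6 [-0.03  0.57  1.87 -0.    0.7   0.06]
toolaxes(cols)
 [[-0.081  0.001  0.997]
 [-0.997 -0.001 -0.081]
 [ 0.001 -1.     0.001]]
delta tool mm [257.9   1.    0.6]
rotvec tool deg [-0.1  0.   0. ]
```

View pics/w6.png

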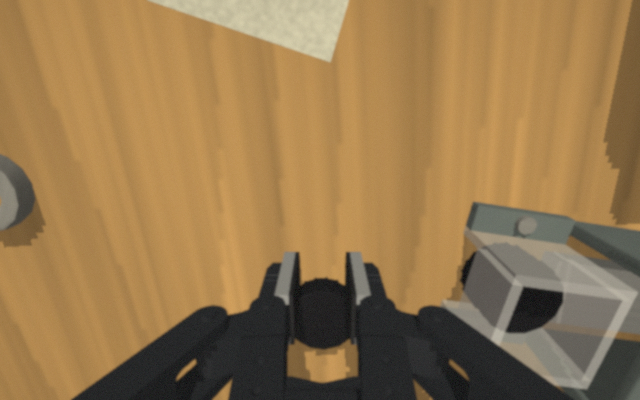

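View pics/s6.png

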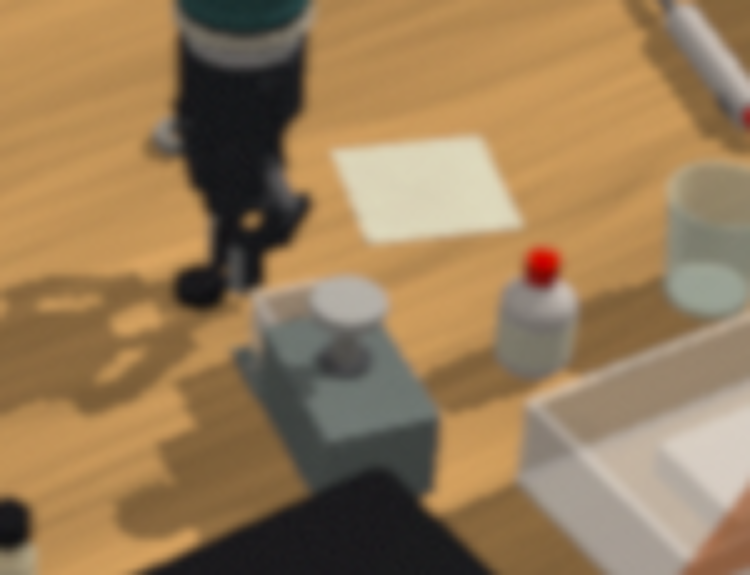

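The cap rests centred between the two fingertips and slides along with them, and the force stays near zero. I keep pushing.

```bash
python3 -m jog '{"linear":[[6,0.5,0],[8,0,0],[8,0,0],[9,0,0],[9,0,0],[9,0,0],[9,0,0],[9,0,0],[9,0,0],[9,0,0]],"delta_rot":[[0,0,0],[0,0,0],[0,0,0],[0,0,0],[0,0,0],[0,0,0],[0,0,0],[0,0,0],[0,0,0],[0,0,0]],"gripper":[-0.5,-0.5,-0.5,-0.5,-0.5,-0.5,-0.5,-0.5,-0.5,-0.5]}'; python3 go.py .507 -.202 .004 -4.7
```

```text
time_s: 9.45
tcp_pos: [0.5198, -0.0367, 0.0043]
tool_rot: [-0.479, 0.479, -0.519, 0.52]
force: [0.6, 0.2, 0.3]
opening: 0.248
t 9.45 tcp [ 0.5198 -0.0367  0.0043] F [0.58 0.18 0.26] open 0.25 q6 [-0.2   0.56  1.89 -0.    0.69 -0.12]
toolaxes(cols)
 [[-0.081  0.001  0.997]
 [-0.997 -0.001 -0.081]
 [ 0.001 -1.     0.001]]
delta tool mm [165.8   0.5   0.7]
rotvec tool deg [-0.1  0.   0. ]
```

```bash
python3 -m jog '{"linear":[[6,0,0],[8,0,0],[9,0,0],[9,0,0],[9,0,0],[9,0,0],[9,0,0],[9,0,0],[8,0,0],[6,0,0]],"delta_rot":[[0,0,0],[0,0,0],[0,0,0],[0,0,0],[0,0,0],[0,0,0],[0,0,0],[0,0,0],[0,0,0],[0,0,0]],"gripper":[-0.5,-0.5,-0.5,-0.5,-0.5,-0.5,-0.5,-0.5,-0.5,-0.5]}'; python3 go.py .507 -.202 .004 -4.7;python3 - <<'E'
from rig import cams
import cv2
f=cams.grab_frame("wrist");cv2.imwrite("pics/w7.png",f["pixels"][:,:,::-1])
f=cams.grab_frame("scene");cv2.imwrite("pics/s7.png",cv2.resize(f["pixels"][170:285,210:360,::-1],None,fx=5,fy=5,interpolation=cv2.INTER_CUBIC))
E
```

```text
time_s: 10.45
tcp_pos: [0.5125, -0.1264, 0.0044]
tool_rot: [-0.479, 0.479, -0.519, 0.521]
force: [0.9, 0.4, -0.2]
opening: 0.25
t 10.45 tcp [ 0.5125 -0.1264  0.0044] F [ 0.85  0.38 -0.18] open 0.25 q6 [-0.37  0.57  1.87 -0.    0.7  -0.29]
toolaxes(cols)
 [[-0.082  0.002  0.997]
 [-0.997 -0.001 -0.082]
 [ 0.001 -1.     0.002]]
delta tool mm [75.8  0.5  0.7]
rotvec tool deg [-0.1  0.   0.1]
```

View pics/w7.png

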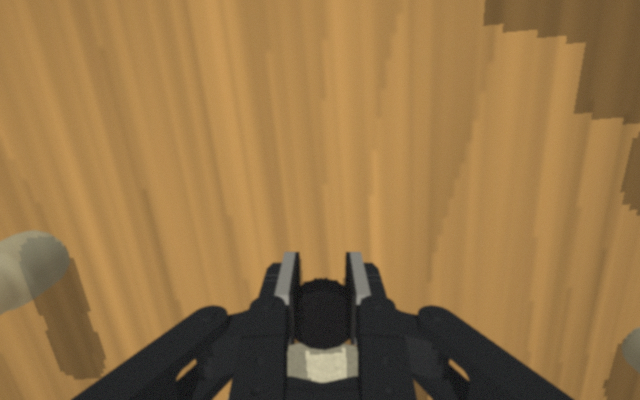

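View pics/s7.png

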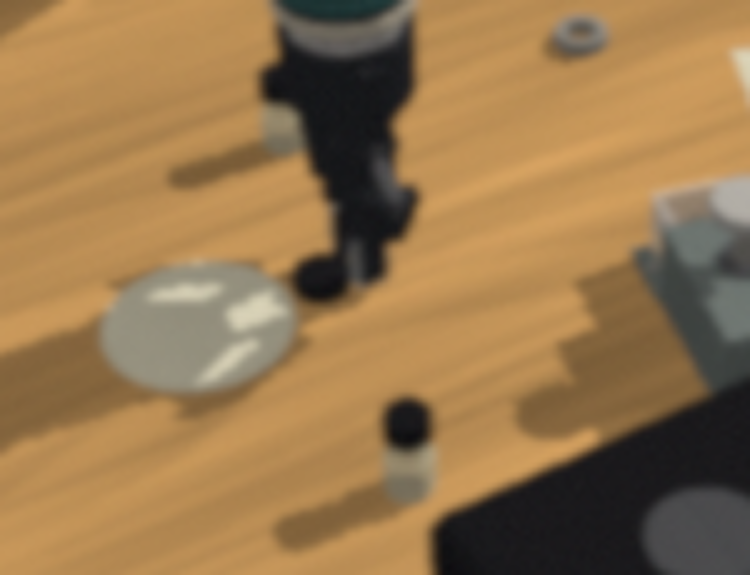

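```bash
python3 -m jog '{"linear":[[6,0,0],[8,0,0],[9,0,0],[9,0,0],[9,0,0],[9,0,0],[8,0,0],[7,0,0],[5,0,0],[2,0,0]],"delta_rot":[[0,0,0],[0,0,0],[0,0,0],[0,0,0],[0,0,0],[0,0,0],[0,0,0],[0,0,0],[0,0,0],[0,0,0]],"gripper":[-0.5,-0.5,-0.5,-0.5,-0.5,-0.5,-0.5,-0.5,-0.5,-0.5]}'; python3 go.py .507 -.202 .004 -4.7
```

```text
time_s: 11.55
tcp_pos: [0.5061, -0.2044, 0.0045]
tool_rot: [-0.479, 0.479, -0.519, 0.521]
force: [-0.4, -0.1, 0.5]
opening: 0.248
t 11.55 tcp [ 0.5061 -0.2044  0.0045] F [-0.42 -0.05  0.53] open 0.25 q6 [-0.51  0.58  1.83 -0.    0.72 -0.43]
toolaxes(cols)
 [[-0.082  0.002  0.997]
 [-0.997 -0.001 -0.082]
 [ 0.001 -1.     0.002]]
delta tool mm [-2.4  0.5  0.7]
rotvec tool deg [-0.1 -0.   0.1]
```

Next I back straight off, rise and check.

```bash
python3 -m jog '{"linear":[[-5,0,0],[-10,0,0],[-15,0,0],[-5,-20,0],[0,-40,0],[0,-40,0],[-35,-25,0],[-40,0,0],[-40,0,0],[0,0,0]],"delta_rot":[[0,0,0],[0,0,0],[0,0,0],[0,0,0],[0,0,0],[0,0,0],[0,0,0],[0,0,0],[0,0,0],[0,0,0]],"gripper":[-0.5,-0.5,-0.5,-0.5,-0.5,-0.5,-0.5,-0.5,-0.5,-0.5]}'; python3 - <<'E'
from rig import cams
from h import *
for n in("top","scene"):
    f=cams.grab_frame(n);im=f["pixels"];cv2.imwrite(f"pics/{n}8.png",im[:,:,::-1])
    u,v=proj(f,[.503,-.226,0]).astype(int);r=22 if n=="top" else 20
    m=(im[v-r:v+r,u-r:u+r].max(2)<60).astype(np.uint8)
    k,l,st,ce=cv2.connectedComponentsWithStats(m)
    for i in range(1,k):
        if st[i,4]>15:
            c=ce[i]+[u-r,v-r];print(n,st[i],onz(f,c,.012 if n=="top" else .008))
E
```

```text
time_s: 12.55
tcp_pos: [0.5168, -0.0374, 0.1342]
tool_rot: [0.481, -0.479, 0.52, -0.518]
force: [-0.9, 0.3, 0.2]
opening: 0.25
top [ 18  17  12  12 105] [ 0.50293882 -0.22652194  0.012     ]
scene [15 15 10  8 69] [ 0.50247101 -0.2298248   0.008     ]
```

View pics/top8.png

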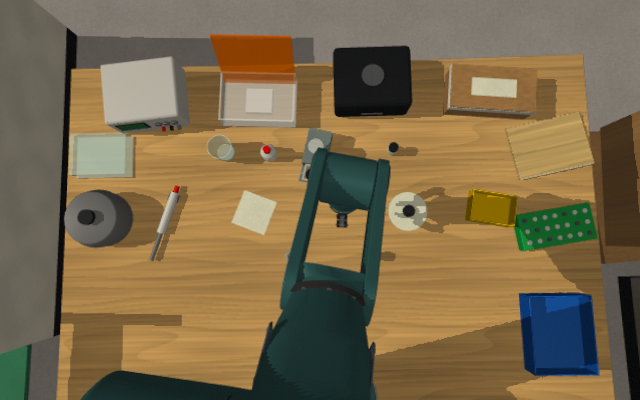

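View pics/scene8.png

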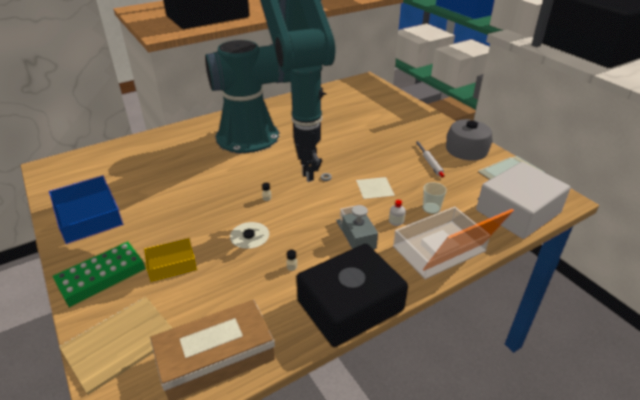

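The cap lies in the middle of the round paper, at top view (408,211), within about 1–4 mm of its centre. The bystanders stand where they were, the plunger is up at scene (358,213), and the arm is clear. I'm handing in.

```bash
python3 -c "
from rig import hand_in;hand_in()"
```

```text
the job is handed in; nothing more can be done
```

The job is done and handed in. I pressed the plunger once to its stop with closed fingers (about 19 N, tip at 72 mm) and let it spring back. I then slid the cap about 0.29 m along the bench onto the round filter paper, with half-open fingertips as a cradle, at a measured force of about 1 N or less.

**Last checks:**
- **Cap on the paper:** the top view put the cap at (0.503, −0.227), against a paper centre of (0.503, −0.226). The scene view put it about 4 mm off centre. Both are well inside the 38 mm limit.
- **Plunger, bystanders and arm:** the plunger looked back up, every bystander I could see stood in place and the arm was clear, all at about 12.6 s of the 51 s. In the last top view the arm hid the stage ring, but the scene view showed it in place. I judged the plunger and bystanders by eye, without measuring them.
- **Other caps:** a cap was still visible in the magazine after the press. I didn't measure the two caps separately.

**What went wrong:** I first turned the tool the wrong way and it drifted about 20 mm sideways. I corrected this before it touched the cap.

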